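# Set the club-turning stand to half speed

## Task

Set the club-turning stand to half speed: on its speed control, move the long lever with the round ball knob to the middle mark, so that it stands straight up, and let go of it. Leave the short brake lever with the crossbar as it is.

Things in the scene. Friction and masses are not known exactly. Their poses are not given: they have to be found in the camera images.
- speed_unit: Speed control: grey steel block 110 (x) x 80 (y) x 50 mm high, fixed to the bench, turned up to 46 degrees. Two upright discs on it (radius 42, top 97 mm above the bench, outer faces 20.5 mm either side of the middle) carry black ticks, the wide top one is half. Origin: centre of its underside; z up. The lever's hinge runs along its y, 55 mm above the origin; the lever swings in its x-z plane.
- speed_lever (a joint): Angle of the long lever, rad: 0 straight up (half speed), -0.85 the slow stop (leaning to the block's -x side, roughly towards the robot), +0.85 the full-speed stop (leaning to +x). It starts leaning to the slow side. Its friction keeps it where it is left; about 2 N at the knob moves it.
- speed_ball (a point): Centre of the black ball knob, 32 mm in diameter, at the end of the long lever: a steel rod 11 mm thick, the ball's centre 100 mm from the hinge axis. With the lever upright it is 155 mm above the bench, straight above the block's middle.
- brake_bar (a point): Middle of the black crossbar (60 mm long, 16 mm thick, parallel to its hinge) at the end of the short brake lever, 65 mm from a hinge 55 mm above the bench, on a second grey block like the speed control's. It may lean either way or stand up; it is not to be moved. Either block may be the left one; their centres are at least 260 mm apart.

How it is judged (in metres and radians):
At the end, for the whole second after the job is handed in: The long ball-knob lever stands upright within 12 degrees (0.21 rad) and is at rest; the crossbar of the brake lever is within 15 mm of where it began (value of joint speed_lever between -0.21 and 0.21 rad and velocity of joint speed_lever between -0.05 and 0.05 rad/s and distance of brake_bar from where it was at the start of the episode below 0.015 m); the robot touches nothing.
It fails at once if the brake lever is moved (its crossbar by more than 15 mm) (distance of brake_bar from where it was at the start of the episode above 0.015 m).
It also fails if it takes over 29 s, if anything falls off the work surface, if the arm or the gripper's body presses on something with over 40 N, if the wrist force passes 120 N, or if a joint passes its speed limit or range.

## Robot

A 6-joint arm with a two-finger parallel gripper is mounted at the origin on the work surface. World frame = base frame: x ahead of the robot, y to its left, z up, the work surface at z = 0. Lengths are in mm, angles in rad, forces in N, time in s.
With the tool pointing down it reaches from about 375 to 750 mm from the base axis. Payload 9 kg.
Tool frame: the origin (TCP) lies on the mounting face of the last link; the fingertips stand 173 mm ahead of it and the grasp point (between the pads) lies 155 mm ahead of it (manip.hold_point_z is the distance from the TCP to the grasp point, in mm); z points along the fingers, y is the line along which they close (so a half turn about z gives the same grasp; the last joint's range is limited). The gripper opens to 85 mm and grips with 20 to 120 N. Pads are 22 mm wide; open, the fingers measure 114 mm over their backs; the gripper's body (76 mm by 85 mm) begins 54 mm behind the grasp point. The pads swing forward as they close: fully open they stand 13 mm farther back than shut.
Start: joints at [0.911, 0.104, 0.097, 1.564, 0, 1.353], TCP at [256.539, 542.407, 404.731] pointing down, gripper open.
Joint ranges: [-2.99, 2.99], [-0.84, 1.86], [-1.1, 1.16], [-1.84, 2.11], [-1.51, 1.56], [-3.14, 3.14]. Speed limits (rad/s): [2.22, 2.22, 2.57, 3.14, 3.14, 3.14].

## Interface

Orientations are given as a unit quaternion [w, x, y, z].
In Python, from rig import manip, capture, camera_info, sense gives the robot as it stands (manip), with the cameras as plain functions and the readings as plain functions.
- The arm moves only by the tool tcp_steps, called after "Request:" as name(argument=value, ...) on one line, values as JSON. Schema: {"type":"object","properties":{"plan":{"type":"array","items":{"type":"array","prefixItems":[{"type":"array","items":{"type":"number"},"minItems":3,"maxItems":3},{"type":"array","items":{"type":"number"},"minItems":3,"maxItems":3},{"type":"number"}],"minItems":3,"maxItems":3},"minItems":1,"maxItems":10},"force":{"type":"number"},"only":{"type":"string"},"quiet":{"type":"boolean"},"lines":{"type":"string"}},"required":["plan"],"additionalProperties":false}. plan is a list of rows, 1 to 10 of them, each written [[dx, dy, dz], [rx, ry, rz], opening]: dx, dy, dz in shares of the most that a row can go, 1 being 50 mm, then a rotation vector rx, ry, rz in units of 0.1 rad, then the finger opening in mm; each row shifts and turns the commanded pose from where the row before left it, along the tool's axes as they then stand; what a row does not reach is not made up. A row lasts 1/10 s, in which the tool goes at most 50 mm and 0.15 rad, less where a joint would pass 70% of its speed; a pose out of reach is approached as far as the arm can. The fingers move at their own pace and stop on an object; force is the grip in N (left out, the last holds). Time passes only in rows, so rows that do not move let the fingers close. The tool returns the time, the measured TCP pose, the force, the opening and the grip force at its end. only (a regular expression) keeps the lines of the reply that match it, lines (a string "A,B") keeps lines A to B, and quiet returns only ok. Input that does not fit is refused with a message, and nothing moves.
- sense(): the state, without advancing time (a new reading comes with each control period).
- capture(name): name is "scene" or "side" or "wrist"; returns the picture (384x512x3 uint8, blue, green, red); there is no depth.
- camera_info(name): a dict with "mtx" (3x3 intrinsics, pixels), "k1" (the pictures are not rectified: a ray, as slopes to the right and down, at radius r is drawn at 1 + k1 r^2 times it, then the intrinsics apply), "camera_from_world" (4x4, takes a point from world to camera coordinates); the wrist camera has in their place "hand_eye" (4x4, takes a point from camera to tool coordinates, whose origin is the TCP and whose axes are the flange's). Camera axes: x right, y down, z forward; pixel columns grow to the right and rows downward; lengths in mm; the calibration is good to about 2 mm. A picture is of the moment at which its call begins: read the wrist's pose just before it. camera_info takes no time and is no camera call.
- manip.finish_job(): hands the job in; it is judged then, once.
The state is a dict: "clock": time; "qpos": joint angles; "qvel": joint speeds; "tau": joint torques, N m; "ee_pos": TCP position; "eef_rot": TCP orientation; "force": force on the tool from outside, world axes, zero at the start; "wrist_torque": the same for the moment, N m; "opening": finger opening in mm; "grip_force": force on a finger pad.
Only numpy, scipy, OpenCV 4.12 (cv2) and the standard library are available. Lean on these libraries where they do the work, as an engineer would, in place of code of your own. Each camera call takes 0.05 s, during which the arm holds its last target. There are 200 camera calls.

## Working session

There is one attempt and no reset: what is moved stays moved. The work goes in short steps, Python scripts to look and compute and a tool call to move; the robot and the scene stay as the last step left them, time stands still between calls to the robot, and variables do not carry over. Pictures are saved under pics/ and viewed, at most 10 in all, crops included, and the job is handed in when it is done.

```bash
ls; mkdir -p pics
```

Run:
```python
from rig import manip, capture, camera_info, sense
import cv2,numpy as np
for n in ("scene","side"):
    cv2.imwrite(f"pics/{n}0.png",capture(n))
    c=camera_info(n);print(n,np.round(c["mtx"],1).tolist(),c["k1"],np.round(c["camera_from_world"],3).tolist())
s=sense();print(s["clock"],s["ee_pos"],s["eef_rot"])
```

```text
pics
rig.py
scene [[451.3, 0.0, 254.2], [0.0, 451.3, 191.1], [0.0, 0.0, 1.0]] -0.18322478452938518 [[0.063, 0.998, -0.021, -37.741], [0.643, -0.057, -0.764, -281.304], [-0.763, 0.035, -0.645, 1319.843], [0.0, 0.0, 0.0, 1.0]]
side [[398.3, 0.0, 258.7], [0.0, 398.3, 193.7], [0.0, 0.0, 1.0]] -0.015558850190140772 [[-0.758, -0.652, -0.009, 433.094], [-0.392, 0.467, -0.793, 312.585], [0.521, -0.598, -0.609, 564.595], [0.0, 0.0, 0.0, 1.0]]
0.1 [256.46153216 542.32637217 403.97672594] [-2.45970918e-04  2.19093791e-01  9.75703616e-01 -5.50966768e-04]
```

View pics/scene0.png

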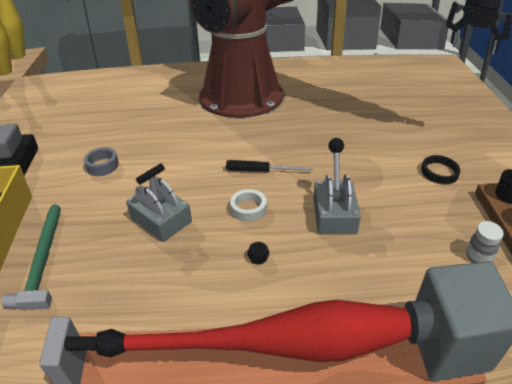

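View pics/side0.png

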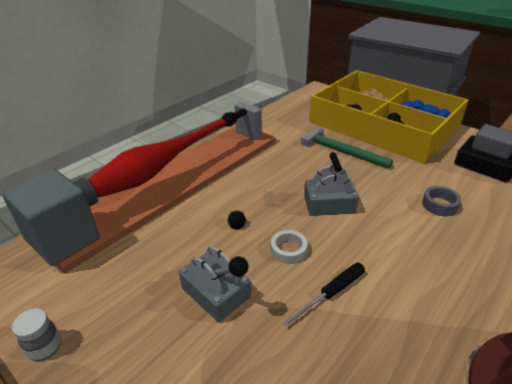

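The scene view shows the ball knob at (336,145) above its block at (337,205), with the brake on the other block at (155,205). In the side view the ball is at (238,266) and its block at (215,285).

Create h.py:
```python
import cv2,numpy as np
from rig import manip, capture, camera_info, sense
def ray(n,uv):
    c=camera_info(n);T=np.array(c["camera_from_world"]);K=np.array(c["mtx"])
    p=cv2.undistortPoints(np.array([[uv]],float),K,np.array([c["k1"],0,0,0,0.]))[0,0]
    d=T[:3,:3].T@np.array([*p,1]);return -T[:3,:3].T@T[:3,3],d/np.linalg.norm(d)
def plane(n,uv,z):
    o,d=ray(n,uv);return o+d*(z-o[2])/d[2]
def tri(a,b):
    (o1,d1),(o2,d2)=ray("scene",a),ray("side",b)
    t=np.linalg.lstsq(np.c_[d1,-d2],o2-o1,rcond=None)[0];p,q=o1+t[0]*d1,o2+t[1]*d2
    return (p+q)/2,np.linalg.norm(p-q)
def ball(im,roi):
    x0,y0,x1,y1=roi;m=(im[y0:y1,x0:x1].max(2)<60).astype(np.uint8)
    m=cv2.morphologyEx(m,cv2.MORPH_OPEN,np.ones((5,5),np.uint8))
    c=max(cv2.findContours(m,cv2.RETR_EXTERNAL,cv2.CHAIN_APPROX_NONE)[0],key=cv2.contourArea)
    (u,v),r=cv2.minEnclosingCircle(c);return (u+x0,v+y0),r
```

Run:
```python
from h import *
a=cv2.imread("pics/scene0.png");b=cv2.imread("pics/side0.png")
A,ra=ball(a,(320,130,352,162));B,rb=ball(b,(222,250,256,284));print(A,ra,B,rb,tri(A,B))
for n,im,(x0,y0,x1,y1) in(("scene",a,(305,165,370,245)),("side",b,(170,240,265,325))):
    c=im[y0:y1,x0:x1].astype(int);sat=c.max(2)-c.min(2)
    m=((sat<35)&(c.max(2)>60)).astype(np.uint8)
    k=max(cv2.findContours(m,0,1)[0],key=cv2.contourArea)
    print(n,(cv2.approxPolyDP(cv2.convexHull(k),2,True)[:,0]+[x0,y0]).tolist())
g=np.hstack([cv2.resize(a[130:240,300:375],None,fx=5,fy=5,interpolation=2),cv2.resize(b[235:345,170:255],None,fx=5,fy=5,interpolation=2)])
cv2.imwrite("pics/crop.png",g);print(g.shape)
```

```text
(335.7258062362671, 145.31451606750488) 7.11300802230835 (238.0, 266.6842098236084) 10.138341903686523 (array([461.0583679 , 175.02909495, 125.73239587]), np.float64(1.6956621842544524))
scene [[339, 165], [353, 185], [360, 215], [356, 233], [320, 234], [316, 229], [313, 203], [315, 182], [334, 165]]
side [[209, 247], [219, 249], [249, 279], [251, 287], [246, 300], [219, 322], [182, 288], [179, 270]]
(550, 800, 3)
```

View pics/crop.png

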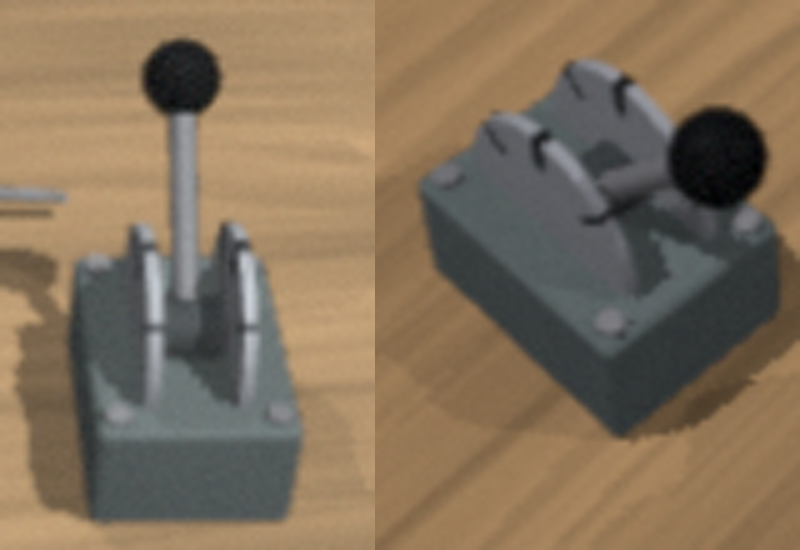

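The crop shows the ball lever leaning toward the robot between two tick discs. The block's top corners are readable in the scene view: (318.6,217.4), (360,217), (315,182.4) and (352.4,182.4). In the side view they are at (179.4,272), (218,305.4) and (250.6,282.4).

Run:
```python
from h import *
from scipy.spatial.transform import Rotation as R
P=[plane("scene",p,50)[:2] for p in((318.6,217.4),(360,217),(315,182.4),(352.4,182.4))]
S=[plane("side",p,50)[:2] for p in((179.4,272),(218,305.4),(250.6,282.4))]
print(np.round(P),np.mean(P,0));print(np.round(S),(S[0]+S[2])/2)
for v in (P[0]-P[2],P[1]-P[3],S[0]-S[1]): print(np.linalg.norm(v),np.degrees(np.arctan2(v[1],v[0])))
for v in (P[1]-P[0],P[3]-P[2],S[1]-S[2]): print(np.linalg.norm(v),np.degrees(np.arctan2(v[1],v[0]))-90)
b=np.array([461,175]);c=(np.mean(P,0)+(S[0]+S[2])/2)/2
print("c",c,"lever",c-b,np.linalg.norm(c-b),np.degrees(np.arctan2(*(c-b)[::-1])))
s=sense();q=s["eef_rot"];print(R.from_quat(q,scalar_first=True).as_matrix().round(3).tolist(),s["clock"])
```

```text
[[585. 123.]
 [591. 202.]
 [481. 134.]
 [488. 211.]] [536.23148033 167.48384267]
[[582. 205.]
 [478. 211.]
 [469. 140.]] [525.38618268 172.75666026]
104.40878245124458 -5.741293694475898
103.63911480520781 -5.066504608800752
104.62257926058288 -3.3098757417239955
78.77079249375849 -4.422073969736644
77.53628427835659 -4.975225919292043
71.5649530340589 -7.163218351780387
c [530.8088315  170.12025146] lever [69.8088315  -4.87974854] 69.97917477262145 -3.99856209561444
[[-0.904, 0.428, -0.001], [0.428, 0.904, -0.001], [0.0, -0.001, -1.0]] 0.1
```

The rows are not in the units I measure in: shifts go in shares of 50 mm and turns go in units of 0.1 rad. I convert before sending: -0.119 rad is -1.19.

Request:
tcp_steps(plan=[[[0, 0, 0], [0, 0, -1.19], 85], [[0, 0, 0], [0, 0, -1.19], 85], [[0, 0, 0], [0, 0, -1.19], 85]], force=20)

```text
clock: 0.4
ee_pos: [256.5, 542.3, 404.2]
eef_rot: [-0.0, 0.04, 0.999, -0.0]
force: [-0.5, 0.1, -0.3]
opening: 85.3
grip_force: 0.0
```

Request:
tcp_steps(plan=[[[-0.3, -0.44, 0], [0, 0, 0], 85], [[-0.5, -0.74, 0], [0, 0, 0], 85], [[-0.5, -0.74, 0], [0, 0, 0], 85], [[-0.5, -0.74, 0], [0, 0, 0], 85], [[-0.5, -0.74, 0], [0, 0, 0], 85], [[-0.5, -0.74, 0], [0, 0, 0], 85], [[-0.5, -0.74, 0], [0, 0, 0], 85], [[-0.5, -0.74, 0], [0, 0, 0], 85], [[-0.5, -0.74, 0], [0, 0, 0], 85], [[-0.4, -0.62, 0], [0, 0, 0], 85]])

```text
clock: 1.4
ee_pos: [461.8, 172.7, 404.4]
eef_rot: [-0.0, 0.043, 0.999, -0.0]
force: [0.1, 0.3, -0.2]
opening: 84.8
grip_force: 0.0
```

Request:
tcp_steps(plan=[[[0, 0, 0], [0, 0, 0], 85], [[0, 0, 0], [0, 0, 0], 85]])

```text
clock: 1.6
ee_pos: [461.3, 174.2, 404.4]
eef_rot: [-0.0, 0.043, 0.999, 0.0]
force: [-0.1, -0.3, -0.6]
opening: 84.9
grip_force: 0.0
```

Run:
```python
from h import *
from scipy.spatial.transform import Rotation as R
s=sense();M=R.from_quat(s["eef_rot"],scalar_first=True).as_matrix();p=s["ee_pos"]
cv2.imwrite("pics/w1.png",capture("wrist"))
print(p,s["clock"],np.degrees(np.arctan2(M[1,1],M[0,1])),"to go",M.T@(np.array([461,175,280])-p))
```

```text
[461.26151664 174.19238914 404.37124779] 1.6 85.02908309091933 to go [  0.2236392    0.75959224 124.37162421]
```

View pics/w1.png

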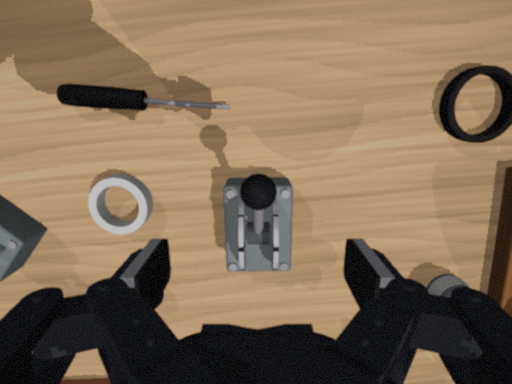

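The wrist view shows the ball at (258,191), centred between the fingers at columns 168 and 346. The block is square to the gripper, so I'll descend and close.

Scaled: 1 mm is 0.02, 30 mm is 0.6.

Request:
tcp_steps(plan=[[[0, 0.02, 0.5], [0, 0, 0], 85], [[0, 0, 0.6], [0, 0, 0], 85], [[0, 0, 0.6], [0, 0, 0], 85], [[0, 0, 0.5], [0, 0, 0], 85], [[0, 0, 0.32], [0, 0, 0], 85], [[0, 0, 0], [0, 0, 0], 85]])

```text
clock: 2.25
ee_pos: [459.6, 176.9, 276.3]
eef_rot: [-0.002, 0.041, 0.999, -0.0]
force: [-0.6, -0.0, 0.2]
opening: 85.0
grip_force: 0.0
```

Request:
tcp_steps(plan=[[[0, 0, 0], [0, 0, 0], 25], [[0, 0, 0], [0, 0, 0], 25], [[0, 0, 0], [0, 0, 0], 25], [[0, 0, 0], [0, 0, 0], 25], [[0, 0, 0], [0, 0, 0], 25], [[0, 0, 0], [0, 0, 0], 25], [[0, 0, 0], [0, 0, 0], 25], [[0, 0, 0], [0, 0, 0], 25]], force=25)

```text
clock: 3.05
ee_pos: [461.2, 175.5, 279.4]
eef_rot: [0.0, 0.043, 0.999, -0.0]
force: [-4.0, -3.4, 5.6]
opening: 30.2
grip_force: 24.5
```

Request:
tcp_steps(plan=[[[-0.2, 0, -0.17], [0, 0, 0], 25], [[-0.22, 0, -0.14], [0, 0, 0], 25], [[-0.24, 0, -0.11], [0, 0, 0], 25], [[-0.24, 0, -0.08], [0, 0, 0], 25], [[-0.26, 0, -0.05], [0, 0, 0], 25], [[-0.26, 0, -0.02], [0, 0, 0], 25], [[0, 0, 0], [0, 0, 0], 25], [[0, 0, 0], [0, 0, 0], 25], [[0, 0, 0], [0, 0, 0], 25]])

```text
clock: 3.95
ee_pos: [531.7, 169.7, 307.3]
eef_rot: [0.0, 0.042, 0.999, -0.0]
force: [1.3, -2.9, 0.8]
opening: 31.0
grip_force: 25.5
```

Run:
```python
from h import *
a=capture("scene");b=capture("side")
cv2.imwrite("pics/s2.png",np.hstack([a[90:250,260:420],b[190:350,150:310]]).repeat(2,0).repeat(2,1))
```

```text
(no output)
```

View pics/s2.png

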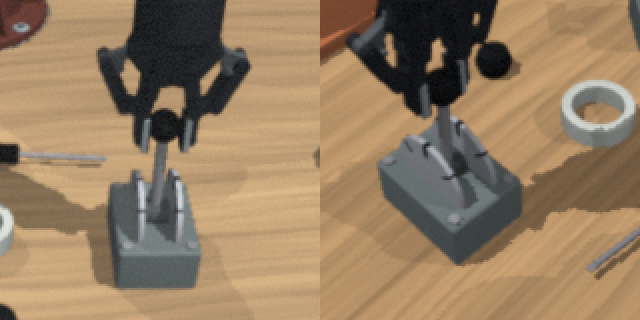

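The ball is held between the pads and the rod points up at the wide top ticks (scene about (342,152), side about (211,233)). I'll release and rise.

Request:
tcp_steps(plan=[[[0, 0, 0], [0, 0, 0], 85], [[0, 0, 0], [0, 0, 0], 85], [[0, 0, 0], [0, 0, 0], 85], [[0, 0, 0], [0, 0, 0], 85], [[0, 0, 0], [0, 0, 0], 85], [[0, 0, 0], [0, 0, 0], 85], [[0, 0, 0], [0, 0, 0], 85], [[0, 0, 0], [0, 0, 0], 85]])

```text
clock: 4.85
ee_pos: [532.0, 169.7, 307.2]
eef_rot: [0.0, 0.042, 0.999, 0.0]
force: [-0.1, 0.3, -0.6]
opening: 84.9
grip_force: 0.0
```

Request:
tcp_steps(plan=[[[0, 0, -0.3], [0, 0, 0], 85], [[0, 0, -0.6], [0, 0, 0], 85], [[0, 0, -0.6], [0, 0, 0], 85], [[0, 0, -0.6], [0, 0, 0], 85], [[0, 0, -0.3], [0, 0, 0], 85], [[0, 0, 0], [0, 0, 0], 85], [[0, 0, 0], [0, 0, 0], 85]])

```text
clock: 5.55
ee_pos: [532.0, 169.7, 427.4]
eef_rot: [0.0, 0.042, 0.999, 0.0]
force: [-0.1, -0.1, 0.5]
opening: 85.0
grip_force: 0.0
```

Run:
```python
from h import *
a=capture("scene");b=capture("side")
cv2.imwrite("pics/s3.png",np.hstack([a[90:250,260:420],b[190:350,150:310]]).repeat(2,0).repeat(2,1))
A,ra=ball(a,(331,142,353,164));B,rb=ball(b,(195,222,228,246));print(A,ra,B,rb,tri(A,B))
```

```text
(341.5, 152.5) 7.905794143676758 (210.5, 233.2142858505249) 9.13458251953125 (array([525.55586157, 169.65675343, 154.20055779]), np.float64(1.1258477216536313))
```

View pics/s3.png

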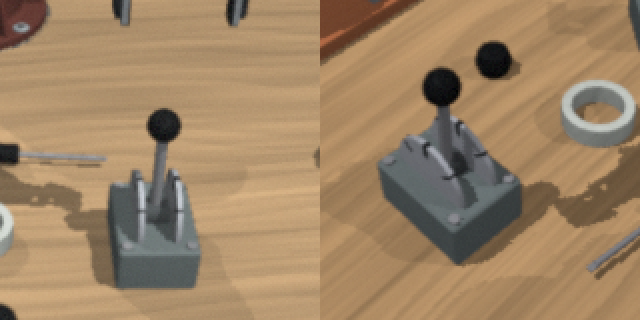

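The ball is now at about (526–532, 170, 154) over the block's middle, so the lever is within about 0.1 rad of upright, and the gripper is clear of it.

```bash
python3 -c "
from rig import manip, capture, camera_info, sense
print(manip.finish_job())"
```

```text
the job is handed in; nothing more can be done
None
```

The speed lever now stands upright at the half mark, within about 0.1 rad by the camera images, and has been released; the arm never went near the brake lever, and the job was handed in at about 5.7 s (no verdict was returned).

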